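Lay out the soldering place on a jeweller's bench

ROBOT

A 7-joint arm with a two-finger parallel gripper is mounted at the origin on the work surface. World frame = base frame: x ahead of the robot, y to its left, z up, the work surface at z = 0. Lengths are in m, angles in rad, forces in N, time in s.
With the tool pointing down it reaches from about 0.425 to 0.925 m from the base axis. Payload 6.8 kg.
Tool frame: the origin (TCP) lies on the front face of the gripper's body, between the roots of the fingers; the fingertips stand 73 mm ahead of it and the grasp point (between the pads) lies 54 mm ahead of it (env.nose_length is the distance from the TCP to the fingertips, in m); z points along the fingers, y is the line along which they close (so a half turn about z gives the same grasp; the last joint's range is limited). The gripper opens to 85 mm and grips with 20 to 120 N. Pads are 22 mm wide; open, the fingers measure 114 mm over their backs; the gripper's body (76 mm by 85 mm) begins 54 mm behind the grasp point. The pads swing forward as they close: fully open they stand 13 mm farther back than shut.
Start: joints at [1.184, 0.477, 0.022, 1.555, -0.011, 1.109, -0.083], TCP at [0.186, -0.649, 0.304] pointing down, gripper open.
Joint ranges: [-2.96, 2.96], [-0.34, 2.1], [-1.41, 1.46], [0.24, 2.44], [-1.37, 4.51], [0.17, 1.92], [-2.96, 2.96]. Speed limits (rad/s): [2.39, 2.39, 3.14, 3.14, 3.14, 3.14, 3.14].

INTERFACE

Orientations are given as a unit quaternion [w, x, y, z].
In Python, from cell import env, kin, camera, calibration, job gives the robot as it stands. The module is installed in compiled form; this text tells all that it offers. Calls block until the motion is done:
- env.reach(position, orientation): joint-space move of the TCP to a pose.
- env.movel(position, velocity=0.15, rot=None, stop_force=None): straight line of the TCP; rot=None keeps the orientation; velocity is the mean speed in m/s. With stop_force (N) it stops when the force on the tool has changed by that much, and returns True; else False.
- env.goto_joints(angles): joint-space move.
- env.grip(opening, f_grip=None): finger opening in m; f_grip is the grip in N (None keeps the last); returns when the fingers have stopped.
- env.dwell(seconds).
- kin.inverse_kinematics(position, orientation): joint angles nearest the present ones, or None.
- env.get_state(): the state.
- camera(name): name is "scene" or "top" or "wrist"; returns (picture, depth): 420x560x3 uint8, blue, green, red; 420x560 float32, m along the optical axis (not along the pixel's ray), 0 where there is no reading.
- calibration(name): a dict with "fx", "fy", "cx", "cy" (pixels), "k1" (the pictures are not rectified: a ray, as slopes to the right and down, at radius r is drawn at 1 + k1 r^2 times it, then the intrinsics apply), "rvec" (rotation vector, rad) and "tvec" (3), from world to camera coordinates, as OpenCV has them. Camera axes: x right, y down, z forward; pixel columns grow to the right and rows downward; lengths in m; the calibration is good to about 2 mm. A picture is of the moment at which its call begins: read the wrist's pose just before it. calibration takes no time and is no camera call; for the wrist camera it gives the pose at the moment of the call.
A pose or a line that the arm cannot do raises env.PlanningError and nothing moves.
- job.job_done(): hands the job in; it is judged then, once.
The state is a dict: "time": time; "qpos": joint angles; "joint_velocities": joint speeds; "joint_torque": joint torques, N m; "tcp_pos": TCP position; "orientation": TCP orientation; "force": force on the tool from outside, world axes, zero at the start; "torque": the same for the moment, N m; "opening": finger opening in m; "gripper_force": force on a finger pad.
Only numpy, scipy, OpenCV 4.12 (cv2) and the standard library are available. Lean on these libraries where they do the work, as an engineer would, in place of code of your own. Each camera call takes 0.05 s, during which the arm holds its last target. There are 200 camera calls.

TASK

Lay out the work on the white soldering board. Put the charcoal block flat in the middle of the board, its long side along the board's long side, with the larger silver ring lying flat on the middle of its top. Stand the flux jar upright on the board between the charcoal block and the tweezer stand, and lay the steel block flat on the board between the charcoal block and the glass bowl, each in the middle of the bare part at its end of the board; the smaller ring lies flat on the middle of the steel block.

Things in the scene. Friction and masses are not known exactly. Their poses are not given: they have to be found in the camera images.
- board: White soldering board on a metal base, a flat slab fixed to the bench: 130 (x) by 270 (y) by 20 mm high. Origin: centre of its underside, on the bench; its top is 20 mm higher. Its y axis runs along its long side. It lies within 15 degrees of square to the bench. With the 75 mm long charcoal block in its middle, the bare part at each end is about 98 mm long, its middle 86 mm from the board's middle along y.
- tweezer_stand: Fixed light-wood block, 50 by 70 by 35 mm, with three steel tweezers standing upright in it to 127 mm height. Stands beyond one end of the board, left or right, changing places with the bowl. Origin: centre of its underside.
- bowl: Fixed empty round bowl of pale milky glass, 100 mm across the rim, 45 mm high, beyond the other end of the board. Origin: centre of its underside.
- charcoal: Charcoal block, matt black loose brick: 50 (x) by 75 (y) by 28 mm high, about 80 g. Origin: centre of its underside; y runs along its long side, z up.
- steel_block: Steel bench block, loose, bare bright steel, square: 45 by 45 by 20 mm high, about 310 g. Origin: centre of its underside; x and y along its sides, z up.
- flux_jar: Flux jar, loose, round amber glass jar with a white lid, upright: 42 mm diameter, 50 mm high in all, about 100 g. Origin: centre of its underside, z up.
- large_ring: Larger loose plain silver ring (a pendant frame), lying flat: 42 mm outer diameter, 32 mm hole, 10 mm high, about 30 g. Origin: centre of its underside; z along its axis.
- small_ring: Smaller loose plain silver ring, lying flat: 26 mm outer diameter, 18 mm hole, 10 mm high, about 15 g. Origin: centre of its underside; z along its axis.
Things that resemble listed ones, but are neither listed nor needed, are in the scene too. What is shaped like the flux_jar but green, purple or red is not meant.

How it is judged:
By the outcome, as a careful person would: the job done as asked, in the order asked, and still so for the second after the job is handed in, with the robot touching nothing.
It also fails if it takes over 115 s, if anything falls off the work surface, if the arm or the gripper's body presses on something with over 40 N, if the wrist force passes 120 N, or if a joint passes its speed limit or range.

## Working session

There is one attempt and no reset: what is moved stays moved. The work goes in short steps, each a Python script; the robot and the scene stay as the last script left them, time stands still between calls to the robot, and variables do not carry over. Pictures are saved under pics/ and viewed, at most 14 in all, crops included, and the job is handed in when it is done.

```bash
mkdir -p pics
cat > h.py <<'E'
import numpy as np, cv2
from cell import env, kin, camera, calibration, job
def rays(name,px,cal=None):
    c=cal or calibration(name)
    K=np.array([[c['fx'],0,c['cx']],[0,c['fy'],c['cy']],[0,0,1.]])
    p=cv2.undistortPoints(np.float64(px).reshape(-1,1,2),K,np.array([c['k1'],0,0,0.])).reshape(-1,2)
    R=cv2.Rodrigues(np.float64(c['rvec']))[0]; t=np.float64(c['tvec']).ravel()
    return -R.T@t, np.c_[p,np.ones(len(p))]@R
def onplane(name,px,z,cal=None):
    o,d=rays(name,px,cal); return o+d*((z-o[2])/d[:,2])[:,None]
def height(name,dep,px,cal=None):
    o,d=rays(name,px,cal); return o+d*np.array([dep[int(v),int(u)] for u,v in np.array(px)])[:,None]
def downq(yaw):  # tool down, tool y axis at world angle yaw+90deg
    return np.array([0,np.cos(yaw/2),np.sin(yaw/2),0.])
E
python3 - <<'E'
from h import *
for n in("scene","top"):
    p,d=camera(n); cv2.imwrite(f"pics/{n}0.png",p); np.save(f"{n}0.npy",d)
    c=calibration(n); o,_=rays(n,[[280,210]]); print(n,o,c['k1'],c['fx'])
print(env.get_state()['orientation'],env.nose_length)
E
```

```text
scene [0.76090412 0.38142909 0.56775245] -0.038515995355022155 388.0723161133665
top [ 0.36017748 -0.0142819   0.94775949] -0.1440869870144021 441.9032112448847
[-7.93080848e-04  9.90298910e-01  1.38951106e-01 -1.75755034e-04] 0.0726
```

View pics/top0.png

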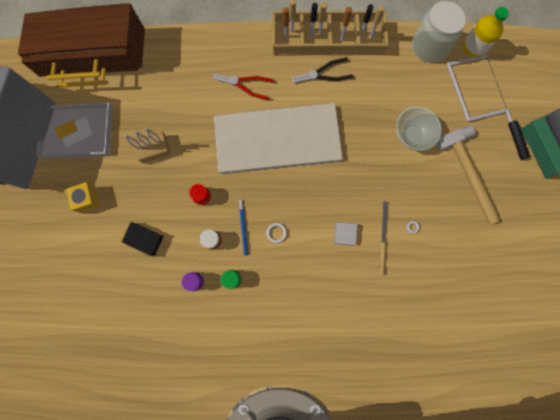

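View pics/scene0.png

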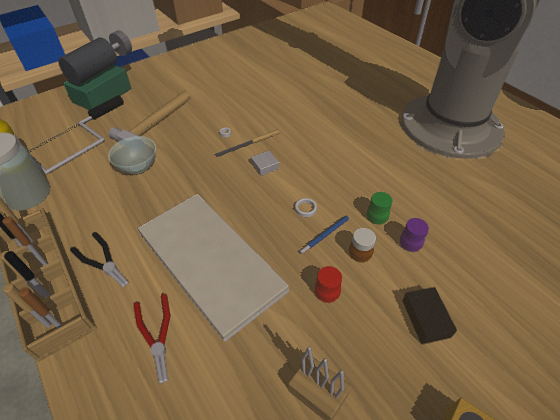

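The top view has +x up and +y to the left. It shows the board at (278,138), stand (150,140), bowl (419,130), charcoal (142,239), flux jar with white lid (209,239), large ring (277,233), steel block (346,234) and small ring (413,227). Coloured decoy jars stand around the flux jar.

```bash
cat > m.py <<'E'
from h import *
def blob(mask,roi):
    x0,y0,x1,y1=roi; m=np.zeros_like(mask); m[y0:y1,x0:x1]=mask[y0:y1,x0:x1]
    cs,_=cv2.findContours(m,cv2.RETR_EXTERNAL,cv2.CHAIN_APPROX_NONE)
    return max(cs,key=cv2.contourArea).reshape(-1,2).astype(float)
def rect(name,c,z,cal=None):
    P=onplane(name,c,z,cal)[:,:2]
    (x,y),(w,h),a=cv2.minAreaRect((P*1000).astype(np.float32))
    # angle of long side
    a=np.radians(a)
    if h>w: a+=np.pi/2; w,h=h,w
    return np.array([x,y])/1000,(w,h),(np.degrees(a)+90)%180-90
E
python3 - <<'E'
from m import *
p=cv2.imread('pics/top0.png'); d=np.load('top0.npy')
hsv=cv2.cvtColor(p,cv2.COLOR_BGR2HSV); 
H,S,V=[hsv[...,i].astype(int) for i in range(3)]
pale=((S<60)&(V>110)).astype(np.uint8)*255
dark=((V<60)).astype(np.uint8)*255
vis=np.hstack([pale,dark]); 
for n,m,roi,z in [('board',pale,(205,95,350,180),.02),('charcoal',dark,(115,215,170,262),.028),('jar',pale,(195,225,225,252),.05),('lring',pale,(262,218,292,248),.01),('steel',pale,(328,215,364,252),.02),('sring',pale,(402,217,424,238),.01),('bowl',pale,(390,100,440,158),.045)]:
    c=blob(m,roi); r=rect('top',c,z); print(n,np.round(r[0],4),np.round(r[1],1),round(r[2],1),len(c), 'base dist',np.linalg.norm(r[0]).round(3))
for n,px in [('stand',(150,148)),('red',(200,191)),('green',(231,278)),('purple',(192,281)),('penTop',(241,202)),('penBot',(245,253)),('file',(384,205)),('file2',(382,272))]:
    print(n,height('top',d,[px])[0].round(3))
E
```

```text
board [6.493e-01 6.000e-04] [269.1 132.3] -84.5 354 base dist 0.649
charcoal [0.4298 0.2888] [78.5 47.3] 65.8 99 base dist 0.518
jar [0.4279 0.1414] [37.4 34.9] 89.8 51 base dist 0.451
lring [0.4427 0.0044] [41.8 41.2] 71.1 56 base dist 0.443
steel [ 0.4385 -0.1419] [46.8 44.9] 84.6 80 base dist 0.461
sring [ 0.4525 -0.2892] [26.6 23.7] 89.2 34 base dist 0.537
bowl [ 0.6604 -0.3024] [97.4 92.4] -4.6 125 base dist 0.726
stand [0.627 0.278 0.034]
red [0.527 0.161 0.052]
green [0.347 0.096 0.05 ]
purple [0.341 0.175 0.051]
penTop [0.509 0.08  0.011]
penBot [0.4   0.071 0.006]
file [ 0.5   -0.228  0.009]
file2 [ 0.357 -0.219  0.01 ]
```

```bash
cat >> h.py <<'E'
def snap(f=None):
    c=calibration('wrist'); p,d=camera('wrist')
    if f: cv2.imwrite(f'pics/{f}.png',p)
    return p,d,c
def fmt(): s=env.get_state(); print('t',round(s['time'],1),'tcp',np.round(s['tcp_pos'],4),'open',round(s['opening'],4),'F',np.round(s['force'],1),'q7',round(s['qpos'][6],2))
E
python3 - <<'E'
from m import *
q0=env.get_state()['qpos']
pts={'char':(.4298,.2888),'mid':(.6493,.0006),'jar':(.4279,.1414),'jp':(.6411,.0862),'lr':(.4427,.0044),'st':(.4385,-.1419),'sp':(.6575,-.085),'sr':(.4525,-.2892)}
for n,p in pts.items():
    r=[]
    for y in (65.8,95.5,5.5,-84.5,-114):
        for z in (.2,.08):
            j=kin.inverse_kinematics([*p,z],downq(np.radians(y))); r.append(None if j is None else (round(j[0],2),round(j[6],2)))
    print(n,r)
env.reach([.4298,.2888,.22],downq(np.radians(65.8))); fmt()
snap('w1')
E
```

```text
char [(np.float64(-0.13), np.float64(-1.48)), (np.float64(-0.2), np.float64(-1.7)), (np.float64(-0.03), np.float64(-1.04)), (np.float64(0.06), np.float64(-1.41)), (np.float64(0.13), np.float64(-2.76)), (np.float64(-0.18), np.float64(-2.77)), (np.float64(0.18), np.float64(1.89)), (np.float64(0.16), np.float64(1.63)), (np.float64(0.18), np.float64(1.38)), (np.float64(0.16), np.float64(1.12))]
mid [(np.float64(0.27), np.float64(-0.8)), (np.float64(0.19), np.float64(-0.84)), (np.float64(0.34), np.float64(-0.34)), (np.float64(0.29), np.float64(-0.42)), (np.float64(0.16), np.float64(-1.76)), (np.float64(0.06), np.float64(-1.75)), (np.float64(-0.84), np.float64(-2.33)), (np.float64(-0.82), np.float64(-2.18)), (np.float64(0.65), np.float64(1.99)), (np.float64(0.65), np.float64(1.86))]
jar [(np.float64(0.45), np.float64(-1.39)), (np.float64(0.15), np.float64(-1.54)), (np.float64(0.48), np.float64(-0.91)), (np.float64(0.24), np.float64(-1.11)), (np.float64(0.24), np.float64(-2.28)), (np.float64(-0.07), np.float64(-2.39)), (np.float64(0.5), np.float64(2.21)), (np.float64(0.47), np.float64(1.83)
[... 1410 characters left out ...]
3)), (np.float64(0.22), np.float64(-1.58)), (np.float64(0.16), np.float64(-1.58)), (np.float64(-0.69), np.float64(-2.21)), (np.float64(-0.09), np.float64(-2.86)), (np.float64(0.77), np.float64(2.13)), (np.float64(0.77), np.float64(2.0))]
sr [(np.float64(0.72), np.float64(-0.13)), (np.float64(0.67), np.float64(-0.22)), (np.float64(0.8), np.float64(0.34)), (np.float64(0.74), np.float64(0.22)), (np.float64(0.55), np.float64(-1.08)), (np.float64(0.52), np.float64(-1.11)), (np.float64(0.29), np.float64(-2.49)), (np.float64(0.28), np.float64(-2.37)), (np.float64(0.2), np.float64(-2.95)), (np.float64(0.19), np.float64(-2.77))]
t 3.5 tcp [0.4303 0.2881 0.2199] open 0.0854 F [-1.  -0.1 -0.8] q7 -1.45
```

View pics/w1.png

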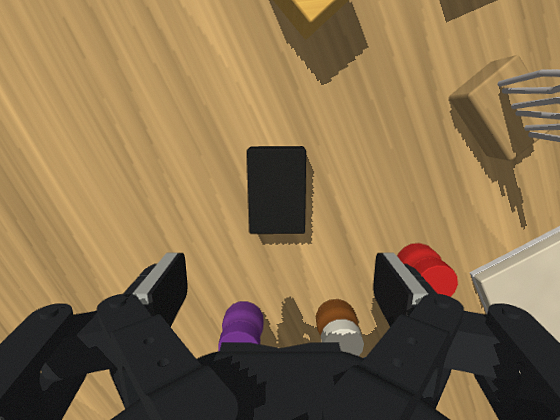

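The wrist view shows the charcoal at about (276,190), upright in the picture, so the yaw is right. Next I measure it by depth, then pick and place it.

```bash
cat >> m.py <<'E'
def wmeas(xy,zt,rad,tol=.005,cam='wrist',f=None):
    if cam=='wrist': p,d,c=snap(f)
    else:
        c=calibration(cam); p,d=camera(cam)
        if f: cv2.imwrite(f'pics/{f}.png',p)
    v,u=np.mgrid[0:420,0:560]; o,r=rays(cam,np.c_[u.ravel(),v.ravel()],c)
    P=o+r*d.reshape(-1,1)
    m=(d.ravel()>0)&(abs(P[:,2]-zt)<tol)&(np.hypot(*(P[:,:2]-xy).T)<rad)
    m=m.reshape(420,560).astype(np.uint8)*255
    c_=blob(m,(0,0,560,420)); r=rect(cam,c_,zt,c)
    (ex,ey),_=cv2.minEnclosingCircle((onplane(cam,c_,zt,c)[:,:2]*1000).astype(np.float32))
    print('meas',np.round(r[0],4),np.round(r[1],1),round(r[2],1),'circ',round(ex/1000,4),round(ey/1000,4),'z',round(float(np.median(P[m.ravel()>0,2])),4),len(c_)); return r
def pick(xy,yaw,z,op,f,hover=.2):
    R=downq(np.radians(yaw))
    env.grip(op); env.reach([*xy,hover],R)
    env.movel([*xy,z],.15); env.grip(0.0,f); fmt()
    env.movel([*xy,hover],.25); fmt()
def place(xy,yaw,z,op,hover=.2):
    R=downq(np.radians(yaw))
    env.reach([*xy,hover],R); env.movel([*xy,z+.015],.25)
    hit=env.movel([*xy,z-.003],.03,stop_force=4); print('hit',hit); fmt()
    env.grip(op); env.movel([*xy,hover],.25); fmt()
E
python3 - <<'E'
from m import *
r=wmeas((.4298,.2888),.028,.07)
E
```

```text
meas [0.43  0.296] [75. 50.] 66.0 circ 0.4298 0.2957 z 0.0297 280
```

Run:
```python
from m import *
wmeas((.4298,.2888),.028,.07,cam='top')
wmeas((.65,0.0),.02,.17,cam='top')
wmeas((.428,.1414),.05,.04,cam='top')
wmeas((.4385,-.142),.02,.05,cam='top')
wmeas((.4427,.0044),.01,.04,cam='top',tol=.004)
wmeas((.4525,-.289),.01,.03,cam='top',tol=.004)
wmeas((.627,.278),.035,.06,cam='top',tol=.006)
```

```text
meas [0.4304 0.2929] [76.  48.9] 65.4 circ 0.4307 0.293 z 0.0277 99
meas [0.6507 0.0012] [269.7 130.7] -84.5 circ 0.6521 0.0011 z 0.02 353
meas [0.4289 0.1424] [37.1 35.3] 0.6 circ 0.4284 0.1427 z 0.0497 51
meas [ 0.4386 -0.1421] [45.2 43.6] -6.3 circ 0.4384 -0.1418 z 0.0197 80
meas [0.4433 0.0042] [40.7 39.2] 44.6 circ 0.443 0.0041 z 0.0096 54
meas [ 0.4514 -0.2881] [23.5 22.7] -47.2 circ 0.4518 -0.2884 z 0.0093 30
meas [0.6333 0.2782] [70.2 52.8] -73.3 circ 0.6327 0.2777 z 0.0348 190
```

Run:
```python
from m import *
pick((.430,.2945),66,.078,.075,40)
place((.6507,.0012),95.5,.0985,.07,hover=.22)
snap('w2')
wmeas((.6507,.0012),.048,.06,cam='wrist')
```

```text
t 5.8 tcp [0.4306 0.2948 0.079 ] open 0.0491 F [-0.4 -0.9  7.7] q7 -1.64
t 6.4 tcp [0.4297 0.2937 0.1991] open 0.0493 F [-0.7 -0.1 -1.7] q7 -1.49
hit True
t 8.9 tcp [0.6509 0.001  0.0989] open 0.0493 F [0.1 0.1 3.8] q7 -0.46
t 9.8 tcp [0.6505 0.001  0.2203] open 0.07 F [-0.2 -0.1 -0.8] q7 -0.37
meas [0.651  0.0018] [75.4 50. ] -84.5 circ 0.6511 0.0014 z 0.0497 299
```

View pics/w2.png

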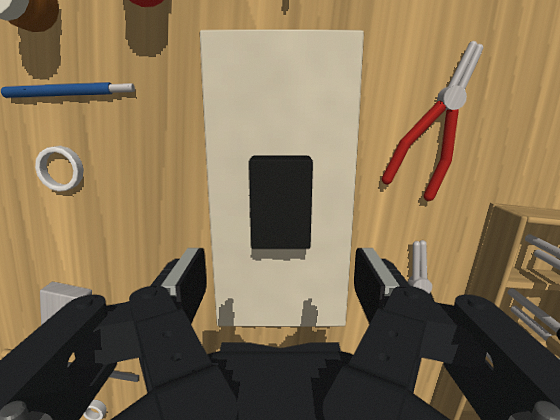

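The charcoal sits centred and aligned on the board at (280,201). Next is the large ring.

```bash
cat >> m.py <<'E'
def pickring(xy,zt,rad,yaw,op,f,up=.003,w=.5):
    R=downq(np.radians(yaw)); env.grip(op+.01); env.reach([*xy,.19],R)
    r=wmeas(xy,zt,rad,tol=.0045)
    p=w*np.array(xy)+(1-w)*r[0]; print('use',p)
    env.movel([*p,.1],.2); env.grip(op)
    print('touch',env.movel([*p,.062],.03,stop_force=4)); fmt()
    z=env.get_state()['tcp_pos'][2]; env.movel([*p,z+up],.05)
    env.grip(0,f); fmt(); env.movel([*p,.2],.25); fmt(); return z+up
E
python3 - <<'E'
from m import *
z=pickring((.4433,.0042),.01,.035,95.5,.054,25)
snap('w3')
E
```

```text
meas [0.4427 0.0064] [41.9 41. ] -77.4 circ 0.4427 0.0063 z 0.0113 140
use [0.44299445 0.00531666]
touch True
t 12.9 tcp [0.4429 0.0054 0.0689] open 0.054 F [-1.5 -0.8  7.5] q7 -0.68
t 13.4 tcp [0.443  0.0053 0.0719] open 0.0399 F [-0.7 -0.8  3.3] q7 -0.68
t 14.1 tcp [0.4424 0.0048 0.1991] open 0.0402 F [-0.9 -0.6 -1. ] q7 -0.41
```

View pics/w3.png

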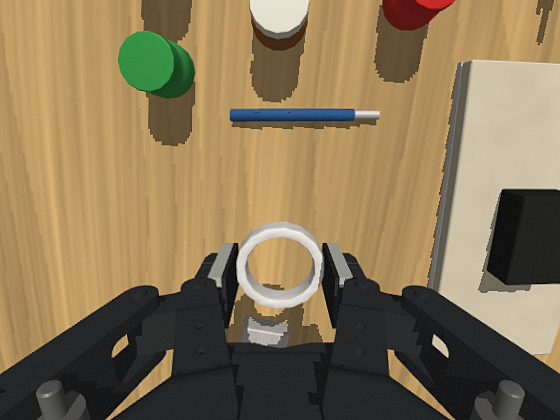

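The ring is held flat between the pads at (280,264). Next I place it.

Run:
```python
from m import *
place((.6508,.0014),95.5,.1199,.056,hover=.23)
wmeas((.6508,.0014),.058,.03,tol=.004)
env.grip(.07); env.reach([.4289,.1430,.22],downq(np.radians(95.5)))
wmeas((.4289,.1430),.05,.035)
wmeas((.6507,.0012),.048,.06,cam='top',f='t2')
wmeas((.6507,.0012),.058,.04,cam='top',tol=.004)
```

```text
hit True
t 16.0 tcp [0.651  0.0013 0.1196] open 0.04 F [-1.2 -0.8  3.1] q7 -0.46
t 16.9 tcp [0.6507 0.0013 0.2306] open 0.0563 F [-0.2  0.4 -0.6] q7 -0.38
meas [0.6509 0.0024] [41.6 41. ] -84.5 circ 0.6509 0.0023 z 0.0594 144
meas [0.4283 0.1448] [38.7 37.4] -85.9 circ 0.4284 0.1447 z 0.0516 134
meas [ 0.6498 -0.0009] [75.2 49.5] -84.6 circ 0.6494 -0.0005 z 0.048 155
meas [ 0.6505 -0.0009] [39.9 37.2] 89.2 circ 0.6507 -0.0003 z 0.0576 53
```

View pics/t2.png

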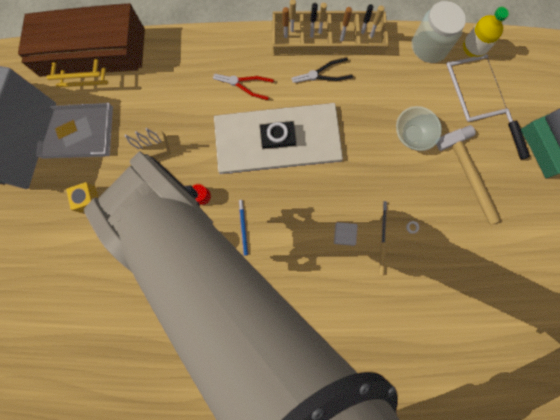

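The top view shows the charcoal and ring centred on the board at (277,133), within about 2 mm. Next is the jar.

Run:
```python
from m import *
pick((.4285,.1437),95.5,.083,.07,35)
place((.642,.088),95.5,.1035,.062,hover=.22)
wmeas((.642,.088),.07,.03)
# steel: look
env.grip(.075); env.reach([.4386,-.1420,.2],downq(np.radians(85)))
r=wmeas((.4386,-.1420),.02,.045,f='w4')
wmeas((.642,.088),.07,.03,cam='top',f='t3')
fmt()
```

```text
t 20.2 tcp [0.429  0.1438 0.0839] open 0.0399 F [-0.1 -0.5  7.8] q7 -0.99
t 20.8 tcp [0.4283 0.143  0.1996] open 0.04 F [-0.4 -0.6 -0.6] q7 -0.76
hit True
t 22.8 tcp [0.6422 0.0879 0.1038] open 0.0396 F [-1.  -0.1  5.4] q7 -0.62
t 23.8 tcp [0.6419 0.0878 0.2205] open 0.0622 F [-0.2 -0.6  0.8] q7 -0.54
meas [0.6421 0.0889] [38.4 37.5] -84.5 circ 0.6419 0.0888 z 0.0716 146
meas [ 0.4391 -0.1405] [45.9 44.7] 83.8 circ 0.4392 -0.1407 z 0.0216 207
meas [0.6416 0.086 ] [36.7 35.5] 43.9 circ 0.6415 0.0858 z 0.0698 49
t 25.4 tcp [ 0.4401 -0.1409  0.2004] open 0.0752 F [ 0.1 -0.   0.3] q7 -0.28
```

View pics/w4.png

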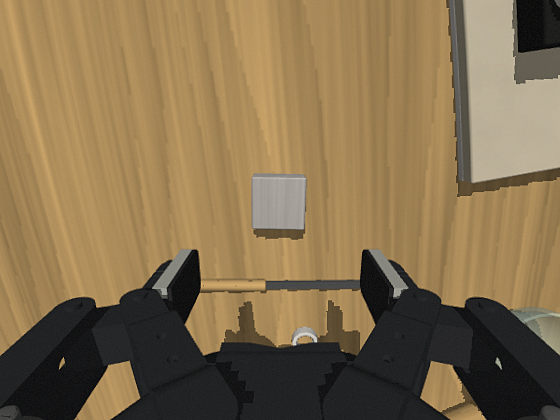

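The steel block is at (279,202) with yaw about 84°. I pick it, place it, and then fetch the small ring.

Run:
```python
from m import *
pick((.4389,-.1413),84,.0755,.065,80)
place((.6589,-.0834),95.5,.0958,.06,hover=.2)
wmeas((.6589,-.0834),.04,.045)
z=pickring((.4516,-.2882),.01,.022,95.5,.040,25,w=.5)
snap('w5')
wmeas((.6589,-.0834),.04,.045,cam='top')
```

```text
t 27.2 tcp [ 0.4394 -0.1415  0.0767] open 0.0428 F [-1.8  0.1  8.8] q7 -0.53
t 27.9 tcp [ 0.4379 -0.1417  0.1992] open 0.0431 F [-0.5 -0.5 -3.9] q7 -0.3
hit True
t 29.8 tcp [ 0.6592 -0.0835  0.0968] open 0.0429 F [-0.3  0.4  5.3] q7 -0.38
t 30.6 tcp [ 0.659  -0.0835  0.2008] open 0.0605 F [-0.9  0.8 -0.7] q7 -0.3
meas [ 0.6591 -0.0825] [45.  44.7] 5.5 circ 0.659 -0.0829 z 0.0416 222
meas [ 0.4526 -0.2876] [26.  25.4] 69.1 circ 0.4524 -0.2875 z 0.0114 87
use [ 0.45208658 -0.28790499]
touch True
t 33.9 tcp [ 0.452  -0.2878  0.0712] open 0.04 F [-2.2  0.5  8.2] q7 -0.07
t 34.4 tcp [ 0.452  -0.2879  0.0741] open 0.0244 F [-0.8 -0.1  1.7] q7 -0.06
t 35.1 tcp [ 0.4516 -0.288   0.1997] open 0.0242 F [-0.6  0.4 -0.4] q7 0.1
meas [ 0.6583 -0.0847] [44.7 43.2] 5.7 circ 0.6576 -0.0841 z 0.0398 76
```

View pics/w5.png

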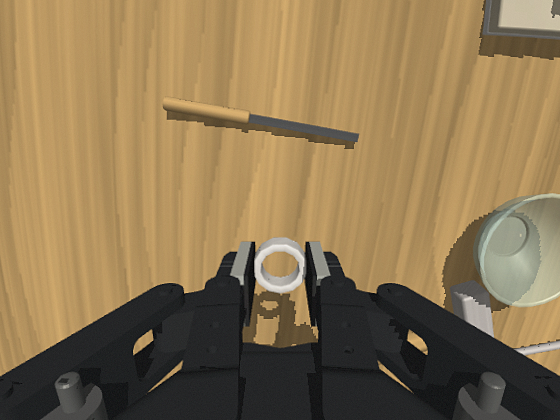

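The small ring is held flat at (279,265). I place it, back off and check.

Run:
```python
from m import *
place((.6591,-.0833),95.5,.1141,.042,hover=.2)
wmeas((.6591,-.0833),.05,.022,tol=.004)
env.reach([.46,-.2,.3],downq(np.radians(95.5)))
wmeas((.6591,-.0845),.05,.022,tol=.004,cam='top')
c=camera('scene')[0]; cv2.imwrite('pics/s2.png',c); fmt()
t=camera('top')[0][90:190,180:480]; cv2.imwrite('pics/t4.png',cv2.resize(t,None,fx=2.6,fy=2.6))
```

```text
hit True
t 37.3 tcp [ 0.6594 -0.0833  0.1137] open 0.0241 F [ 0.4 -0.   2.3] q7 -0.37
t 38.1 tcp [ 0.6593 -0.0834  0.201 ] open 0.0422 F [ 0.3 -0.2 -0.6] q7 -0.31
meas [ 0.6593 -0.083 ] [26.2 25.1] -84.5 circ 0.6595 -0.0828 z 0.0514 96
meas [ 0.6587 -0.0844] [24.4 21.2] -1.3 circ 0.6584 -0.0845 z 0.0496 31
t 39.2 tcp [ 0.461  -0.1992  0.2996] open 0.0422 F [0.2 0.9 0.4] q7 0.07
```

View pics/s2.png

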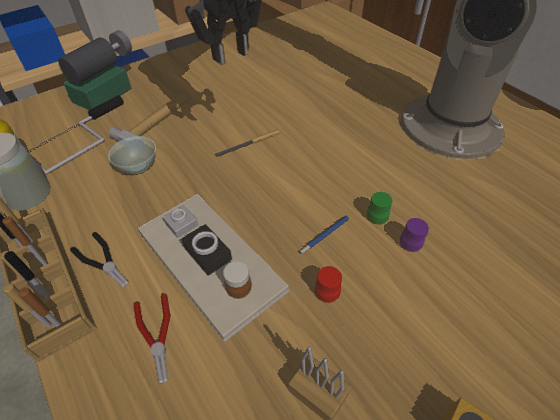

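View pics/t4.png

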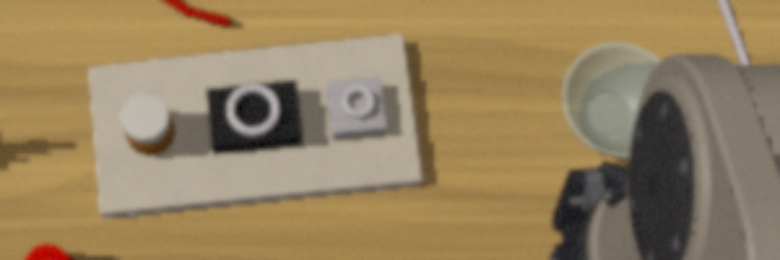

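Both views show everything in place: charcoal with the large ring in the middle, the jar at the stand end, and steel with the small ring at the bowl end.

```bash
python3 -c "
from cell import job; print(job.job_done())"
```

```text
the job is handed in; nothing more can be done
None
```

The layout is done as asked and handed in after about 39 s of robot time; the last pictures showed every piece in its place, within about 2 mm by the top camera, and the result of the judging was not shown.

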